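# Clamp a tube rack and slide it to the reader's detent

## Task

Wind the handwheel on the slide carriage clockwise until its jaw has pushed the tube rack fully home against the fence and the rack is clamped tight. Then grip the carriage's bow handle, slide the carriage towards the reading portal until the ball detent drops into its notch, and finish there, still holding the handle with the carriage in the notch and the rack clamped. Leave everything else on the bench where it stands.

Things in the scene. Friction and masses are not known exactly. Their poses are not given: they have to be found in the camera images.
- bed: Aluminium slide bed lying on the bench, 180 mm wide (its x) and 550 mm long (its y), with two steel guide rails. Origin at bench level on its centre line; +y is the way the carriage travels towards the portal, +x points away from the robot.
- carriage (a joint): Travel of the carriage along the bed's +y in m; 0 fully back at the loading station, where a first ball plunger on the bed's near side holds it as it stands at the start (about 11 N to pull it out); 0.22 against the end stop, which lies 30 mm or more past the notch. Sliding drag 1 to 2 N.
- handle_grip (a point): Middle of the bar of the bow handle at the carriage's trailing (-y) end. The bar is round, black, 14 mm thick, lies along the bed's x, 74 mm of it free between its two posts, 108 mm above the bench and 58 mm above the carriage plate. Fixed to the carriage.
- wheel (a joint): Turn of the handwheel in rad, growing clockwise seen from above; its pinion drives the jaw 6 mm per rad (38 mm a turn). It needs about 2 N at the spinner, and stays where it is left. The rack comes home against the fence at about 9.1; from there the jaw's spring-backed rubber strip gives (4 mm) and the push at the spinner grows to about 5 N, until the wheel stops hard at about 9.8. Let go there, it springs back to about 9.5 and keeps the rack clamped with about 10 N.
- wheel_axis (a point): On the handwheel's upright axis, at the top of its rim, 93 mm above the bench. The wheel is an aluminium disc of 88 mm diameter, standing on the carriage between the handle and the rack.
- spinner_grip (a point): The handwheel's spinner: an upright black round grip, 15 mm thick, free to spin, 32 mm from the wheel's axis; it stands from 94 to 134 mm above the bench. This point is on its axis, 120 mm above the bench.
- jaw (a joint): Travel of the clamp jaw towards the fence in m (the bed's +x), coupled to the handwheel; about 0.055 when the rack just touches the fence, 0.057 to 0.059 when it is clamped tight. The jaw is a low steel bar, 20 mm high, with a black rubber strip, on the carriage's near side.
- fence (a point): Middle of the foot of the fence's inner face, on top of the carriage plate, 50 mm above the bench; x points from the rack into the fence. The fence is a steel strip 18 mm high on the carriage's far side.
- rack: White tube rack with 96 grey-capped tubes, 85 mm (x) by 128 mm (y), 44 mm high, loose on the carriage between the jaw and the fence. Origin at the centre of its underside: 42.7 mm from the fence's face when fully home.
- reader: The reading portal, a white head on two aluminium legs that straddles the bed, 294 mm wide, 130 mm deep and 236 mm high. It is clamped somewhere along the bed; origin at bench level under its centre.
- notch (a point): The notch for the ball: an 8 mm wide gap in the steel strip on the carriage's far (+x) edge, 45 mm above the bench. It moves with the carriage; 150 mm ahead (+y) of the handle bar's middle and 90 mm to its +x side.
- ball (a point): The spring ball of the plunger, 10 mm ball on the bracket at the foot of the portal's far leg, on the side the carriage comes from. It rubs along the strip and drops 2 mm into the notch when the notch stands at the same place along the bed: the carriage is then drawn in by some 5 N over the last 3 mm, and it takes a push of about 8 N to drive it out again. Let go, it centres itself in the notch.
- spare_rack: A second tube rack like the first, standing on the bench to the left; a bystander.
- cap_tray: White open tray of caps, 100 x 140 x 30 mm; a bystander.
- reagent: Amber bottle, 64 mm thick, 150 mm high; a bystander.
- decapper: Grey hand tool 150 mm long, 24 mm high, lying on the bench; a bystander.
- tube_block: Grey block with four tubes, 40 x 90 mm, 52 mm high, beyond the bed; a bystander.
- pipette: White pipette lying on the bench, 240 mm long, 24 mm high; a bystander.
- beaker: Clear beaker, 70 mm thick, 90 mm high; a bystander.

How it is judged:
By the outcome, as a careful person would: the job done as asked, in the order asked, and still so for the second after the job is handed in, while the arm keeps its last pose, push and grip.
It also fails if it takes over 72 s, if anything falls off the work surface, if the arm or the gripper's body presses on something with over 40 N, if the wrist force passes 120 N, or if a joint passes its speed limit or range.

## Robot

A 6-joint arm with a two-finger parallel gripper is mounted at the origin on the work surface. World frame = base frame: x ahead of the robot, y to its left, z up, the work surface at z = 0. Lengths are in m, angles in rad, forces in N, time in s.
With the tool pointing down it reaches from about 0.3 to 0.825 m from the base axis. Payload 5.4 kg.
Tool frame: the origin (TCP) lies at the very end of the fingers, on their centre line; the grasp point (between the pads) lies 19 mm behind it; z points along the fingers, x is the direction in which the jaws open and shut, and the axes are right-handed (so a half turn about z gives the same grasp; the last joint's range is limited). The gripper opens to 92 mm and grips with 3 to 60 N. Pads are 20 mm wide; open, the fingers measure 128 mm over their backs; the gripper's body (75 mm by 189 mm) begins 69 mm behind the grasp point.
Start: joints at [-1.453, 0.158, 1.597, -0, 1.386, -0.21], TCP at [0.185, -0.544, 0.215] pointing down, gripper open.
Joint ranges: [-2.91, 2.91], [-0.94, 2.29], [0.18, 2.7], [-1.29, 4.43], [0.17, 2.64], [-3, 3]. Speed limits (rad/s): [2.57, 2.57, 3.14, 3.14, 3.14, 3.14].

## Interface

Orientations are given as a rotation vector (axis times angle).
In Python, from workcell import bot gives the robot as it stands. Calls block until the motion is done:
- bot.goto(position, orientation): joint-space move of the TCP to a pose.
- bot.line_to(position, rot=None, max_speed=0.15): straight line of the TCP; rot=None keeps the orientation; max_speed is the mean speed in m/s.
- bot.set_joints(angles): joint-space move.
- bot.set_gripper(opening, newtons=None): opening from 0.0 (shut) to 1.0 (fully open); newtons is the grip in N (None keeps the last); returns when the fingers have stopped.
- bot.hold(seconds).
- bot.inverse_kinematics(position, orientation): joint angles nearest the present ones, or None.
- bot.read_camera(name): name is "scene" or "top" or "wrist"; returns a dict with "pixels" (384x512x3 uint8, blue, green, red), "fx", "fy", "cx", "cy" (pixels), "R" (3x3) and "t" (3): a world point X has camera coordinates R X + t. Camera axes: x right, y down, z forward; pixel columns grow to the right and rows downward; lengths in m; the calibration is good to about 2 mm. A picture is of the moment at which its call begins. There is no depth.
A pose or a line that the arm cannot do raises bot.MotionError and nothing moves.
- bot.job_done(): hands the job in, once; it reports no verdict.
Readings, each from a call of its own:
- bot.current_clock(): time.
- bot.current_joints(): joint angles.
- bot.current_joint_vel(): joint speeds.
- bot.current_effort(): joint torques, N m.
- bot.current_ee_pos(): TCP position.
- bot.current_tool_rot(): TCP orientation.
- bot.current_contact_force(): force on the tool from outside, world axes, zero at the start.
- bot.current_ft_torque(): the same for the moment, N m.
- bot.current_opening(): opening from 0.0 (shut) to 1.0 (fully open).
Only numpy, scipy, OpenCV 4.12 (cv2) and the standard library are available. Lean on these libraries where they do the work, as an engineer would, in place of code of your own. Each camera call takes 0.05 s, during which the arm holds its last target.

## Working session

There is one attempt and no reset: what is moved stays moved. The work goes in short steps, each a Python script; the robot and the scene stay as the last script left them, time stands still between calls to the robot, and variables do not carry over. Pictures are saved under pics/ and viewed, and the job is handed in when it is done.

```bash
mkdir -p pics; ls; python3 - <<'E'
from workcell import bot
import cv2
for n in ("scene","top","wrist"):
    c=bot.read_camera(n); cv2.imwrite(f"pics/{n}0.png",c["pixels"])
    print(n,c["fx"],c["cx"],c["cy"],c["R"],c["t"])
print(bot.current_clock(),bot.current_tool_rot(),bot.current_contact_force())
E
```

```text
pics
scene 401.34431665439365 259.0548442029675 194.7620046784511 [[-0.62261397  0.78250167 -0.0065556 ]
 [ 0.46842848  0.36597817 -0.80413602]
 [-0.62683857 -0.50373715 -0.59440919]] [ 0.34994399 -0.18607208  1.78871284]
top 405.9303236708387 259.8068561841297 188.2213434646838 [[-1.56771669e-02 -9.99875611e-01 -1.72870428e-03]
 [-9.88569393e-01  1.57591307e-02 -1.49940674e-01]
 [ 1.49949266e-01 -6.41700828e-04 -9.88693484e-01]] [0.00959375 0.52290872 1.49824349]
wrist 316.9890521567469 250.8556115266032 190.2637064372231 [[ 0.32244533 -0.94658538 -0.00226391]
 [-0.90644141 -0.30945803  0.28740162]
 [-0.27275075 -0.09061921 -0.95780749]] [-0.57458745 -0.03249512  0.39182778]
0.15 [-2.55328798e+00  1.82856115e+00  1.51963869e-03] [-0.58925911 -0.02545482  0.24142233]
```

View pics/scene0.png

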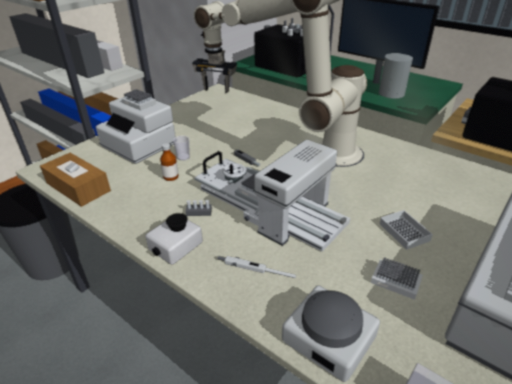

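View pics/top0.png

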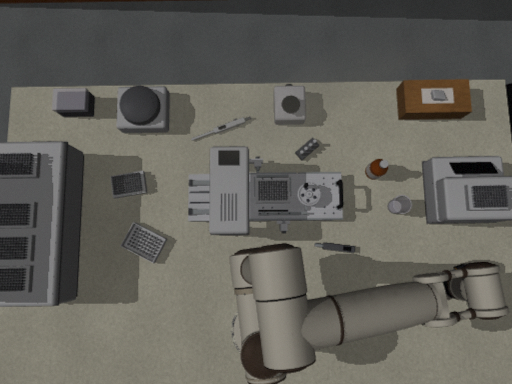

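View pics/wrist0.png

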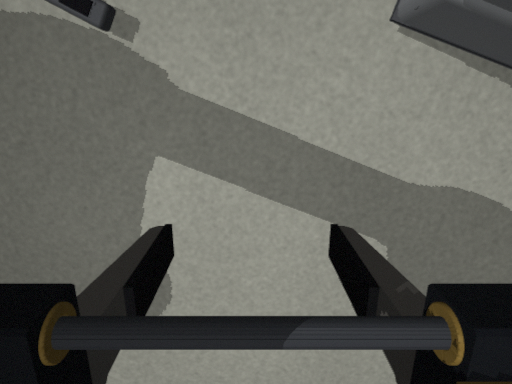

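```bash
python3 - <<'E'
import cv2
a=cv2.imread("pics/top0.png")
cv2.imwrite("pics/topz.png",cv2.resize(a[60:260,160:420],None,fx=3,fy=3,interpolation=cv2.INTER_CUBIC))
E
```

```text
(no output)
```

View pics/topz.png

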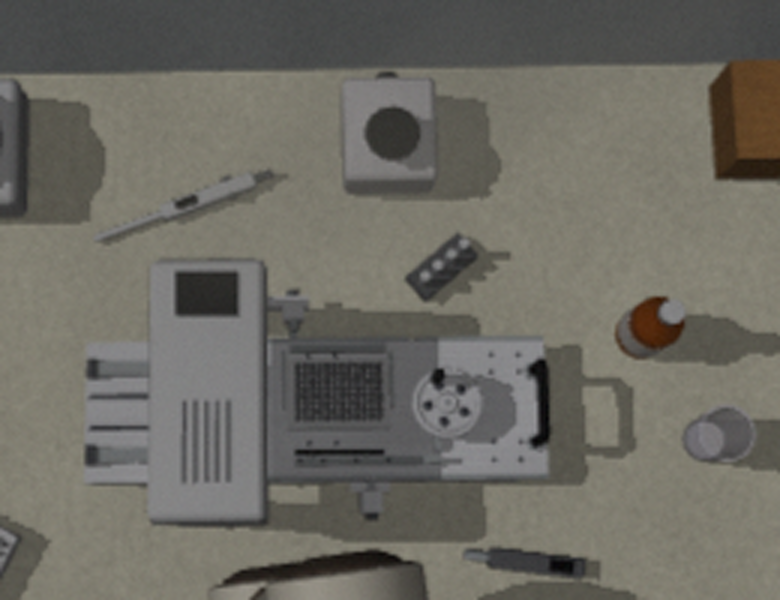

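```bash
cat > h.py <<'E'
from workcell import bot
import numpy as np, cv2
from scipy.spatial.transform import Rotation as Ro
def save(n,f,c=None):
    c=c or bot.read_camera(n); cv2.imwrite(f"pics/{f}.png",c["pixels"]); np.savez(f"pics/{f}.npz",**c); return c
def load(f): return np.load(f"pics/{f}.npz")
def at_z(c,u,v,z):
    R=c["R"];C=-R.T@c["t"]; d=R.T@np.array([(u-c["cx"])/c["fx"],(v-c["cy"])/c["fy"],1]); return C+d*(z-C[2])/d[2]
def proj(c,X):
    p=c["R"]@np.asarray(X)+c["t"]; return np.array([c["fx"]*p[0]/p[2]+c["cx"],c["fy"]*p[1]/p[2]+c["cy"]])
E
python3 - <<'E'
from h import *
c=save("top","top1"); 
f=lambda u,v,z:print(u,v,at_z(c,u/3+160,v/3+60,z).round(4))
f(539,365,.108);f(541,442,.108);f(447,402,.093);f(438,377,.134)
f(148,262,.236);f(266,521,.236);f(150,521,.236);f(266,262,.236)
f(293,328,.045); f(372,500,.045)
f(546,340,.05);f(548,480,.05)
w=bot.read_camera("wrist");C=-w["R"].T@w["t"]
T=Ro.from_rotvec(bot.current_tool_rot()).as_matrix()
print("cam in tool",T.T@(C-bot.current_ee_pos()),"\n",(w["R"]@T).round(3), "toolx",T[:,0])
E
```

```text
539 365 [ 0.532  -0.2884  0.108 ]
541 442 [ 0.4386 -0.2866  0.108 ]
447 402 [ 0.4907 -0.1776  0.093 ]
438 377 [ 0.5152 -0.163   0.134 ]
148 262 [0.6344 0.1684 0.236 ]
266 521 [0.3447 0.0399 0.236 ]
150 521 [0.3467 0.1653 0.236 ]
266 262 [0.6323 0.0366 0.236 ]
293 328 [0.5949 0.0083 0.045 ]
372 500 [ 0.3761 -0.0864  0.045 ]
546 340 [ 0.5734 -0.3103  0.05  ]
548 480 [ 0.3971 -0.3047  0.05  ]
cam in tool [ 0.00064224 -0.08175615 -0.16944785] 
 [[ 1.    -0.001  0.001]
 [ 0.001  0.958 -0.288]
 [-0.001  0.288  0.958]] toolx [ 3.21963873e-01 -9.46751553e-01 -8.72441873e-04]
```

```bash
cat >> h.py <<'E'
def down(ang):  # tool x at heading ang (rad, world), z down
    x=np.array([np.cos(ang),np.sin(ang),0]);z=np.array([0,0,-1.]);return Ro.from_matrix(np.stack([x,np.cross(z,x),z],1)).as_rotvec()
E
python3 - <<'E'
from h import *
for a in (-.03,-.03+np.pi,-.03+np.pi/2,-.03-np.pi/2):
  for p in ((.49,-.2,.3),(.49,-.145,.101),(.49,-.29,.089),(.49,-.12,.089)):
    q=bot.inverse_kinematics(p,down(a)); print(round(a,2),p,None if q is None else np.round(q,2))
E
```

```text
-0.03 (0.49, -0.2, 0.3) [-0.62 -0.01  1.6  -0.    1.54 -0.59]
-0.03 (0.49, -0.145, 0.101) [-0.52  0.11  1.88 -0.    1.14 -0.49]
-0.03 (0.49, -0.29, 0.089) [-0.75  0.27  1.72 -0.    1.14 -0.72]
-0.03 (0.49, -0.12, 0.089) [-0.48  0.11  1.91 -0.    1.12 -0.45]
3.11 (0.49, -0.2, 0.3) [-0.62 -0.01  1.6   0.    1.54  2.56]
3.11 (0.49, -0.145, 0.101) [-0.52  0.11  1.88  0.    1.14  2.65]
3.11 (0.49, -0.29, 0.089) [-0.75  0.27  1.72  0.    1.14  2.43]
3.11 (0.49, -0.12, 0.089) [-0.48  0.11  1.91  0.    1.12  2.69]
1.54 (0.49, -0.2, 0.3) [-0.62 -0.01  1.6  -0.    1.54 -2.16]
1.54 (0.49, -0.145, 0.101) [-0.52  0.11  1.88 -0.    1.14 -2.07]
1.54 (0.49, -0.29, 0.089) [-0.75  0.27  1.72 -0.    1.14 -2.29]
1.54 (0.49, -0.12, 0.089) [-0.48  0.11  1.91 -0.    1.12 -2.02]
-1.6 (0.49, -0.2, 0.3) [-0.62 -0.01  1.6  -0.    1.54  0.98]
-1.6 (0.49, -0.145, 0.101) [-0.52  0.11  1.88 -0.    1.14  1.08]
-1.6 (0.49, -0.29, 0.089) [-0.75  0.27  1.72 -0.    1.14  0.85]
-1.6 (0.49, -0.12, 0.089) [-0.48  0.11  1.91 -0.    1.12  1.12]
```

```bash
python3 - <<'E'
from h import *
bot.goto([.49,-.22,.30],down(-.03)); print(bot.current_clock(),bot.current_contact_force())
save("wrist","w1"); save("top","top2")
a=cv2.imread("pics/w1.png"); cv2.imwrite("pics/w1z.png",cv2.resize(a,(768,576),interpolation=cv2.INTER_CUBIC))
E
```

```text
1.9083 [-0.78741356 -0.80276737  0.11151459]
```

View pics/w1z.png

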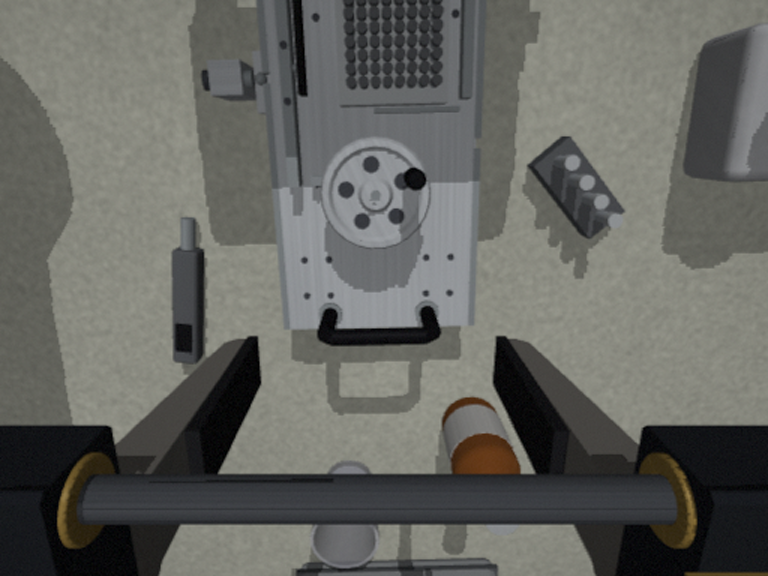

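```bash
python3 - <<'E'
import cv2
a=cv2.imread("pics/w1.png")
cv2.imwrite("pics/w1c.png",cv2.resize(a[80:240,180:320],None,fx=5,fy=5,interpolation=cv2.INTER_CUBIC)[:, :])
E
python3 -c "
import cv2;a=cv2.imread('pics/w1c.png');cv2.imwrite('pics/w1c1.png',a[0:500]);cv2.imwrite('pics/w1c2.png',a[500:])"
```

```text
(no output)
```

View pics/w1c1.png

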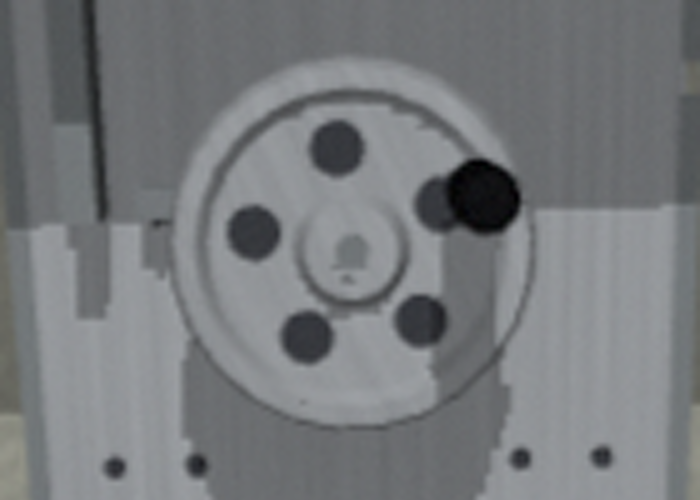

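View pics/w1c2.png

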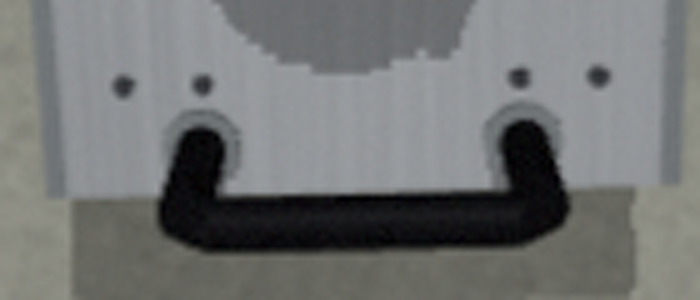

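```bash
python3 - <<'E'
from h import *
c=load("w1")
g=lambda x,y,z:at_z(c,(x+.5)/5-.5+180,(y+.5)/5-.5+80,z)
W=g(353,243,.093);S=g(484,194,.134);H=g(365,722,.108)
print("W",W,"S",S,"H",H, S-W,np.hypot(*(S-W)[:2]))
print("diam",g(533,243,.093)-g(173,243,.093),g(353,58,.093)-g(353,428,.093))
print("bar ends",g(165,725,.108),g(568,718,.108))
L=[g(40,600,.05),g(66,697,.05)];print("plate corners",g(66,697,.05),g(682,684,.05))
d=H-W;print("axis dir",np.degrees(np.arctan2(d[0],-d[1])))
t=load("top2")
for n,P in (("W",W),("S",S),("H",H)): print(n,proj(t,P))
E
python3 -c "
import cv2;a=cv2.imread('pics/top2.png');cv2.imwrite('pics/top2z.png',cv2.resize(a[150:250,220:360],None,fx=5,fy=5,interpolation=2))"
```

```text
W [ 0.49041471 -0.17678063  0.093     ] S [ 0.5180561  -0.16362541  0.134     ] H [ 0.48977709 -0.2914134   0.108     ] [0.02764139 0.01315522 0.041     ] 0.03061219246287993
diam [ 0.08422066 -0.00261116  0.        ] [0.00270982 0.08544507 0.        ]
bar ends [ 0.44059312 -0.29070315  0.108     ] [ 0.53962191 -0.29188039  0.108     ]
plate corners [ 0.40468291 -0.30548322  0.05      ] [ 0.57931355 -0.30688474  0.05      ]
axis dir -0.3186932340174127
W [308.76804715 194.0826859 ]
S [306.16201607 184.87605175]
H [341.01708842 193.19306791]
```

View pics/top2z.png

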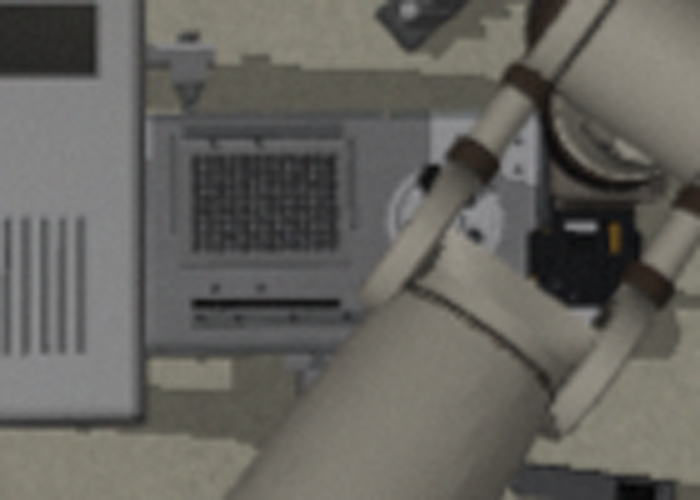

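```bash
python3 - <<'E'
from h import *
S=[.5193,-.163]
bot.set_gripper(.55,15); 
bot.goto([*S,.155],down(-.01)); print(bot.current_clock(),bot.current_contact_force(),bot.current_ee_pos())
save("wrist","w2")
a=cv2.imread("pics/w2.png"); cv2.imwrite("pics/w2z.png",cv2.resize(a,(768,576),interpolation=cv2.INTER_CUBIC))
c=load("w2"); print(proj(c,[*S,.134])*1.5,proj(c,[*S,.155])*1.5)
E
```

```text
3.4333 [ 0.65757995 -0.01600754  0.48376437] [ 0.52006149 -0.16376051  0.15638703]
[373.33896065 335.12703102] [373.08587421 355.89036683]
```

View pics/w2z.png

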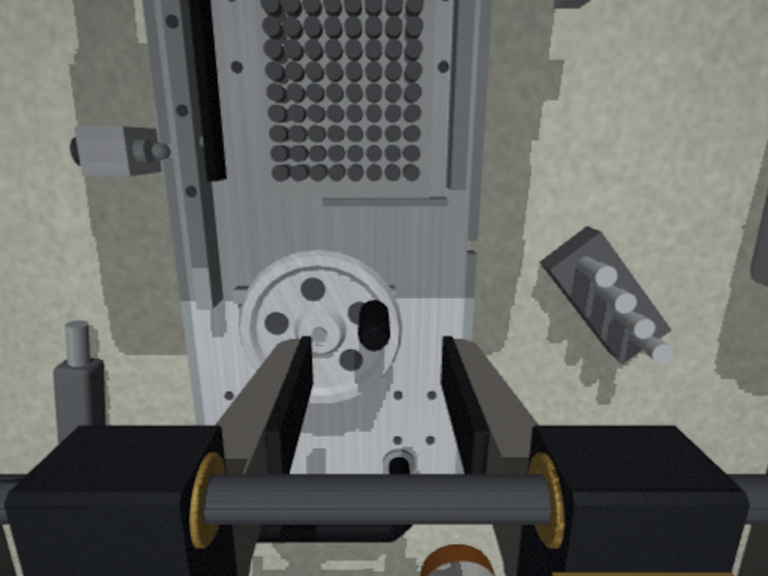

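```bash
python3 - <<'E'
from h import *
c=load("w2"); 
for W in ([.4904,-.1768,.093],):
  for o in ((-.044,0),(.044,0),(0,.044)): print(proj(c,[W[0]+o[0],W[1]+o[1],.093])*1.5)
S=[.5193,-.163]
bot.line_to([*S,.102],max_speed=.08); print(bot.current_ee_pos(),bot.current_contact_force())
bot.hold(.2);print(bot.current_ee_pos(),bot.current_contact_force())
print(bot.set_gripper(0.0,15),bot.current_opening()); bot.hold(.2)
print(bot.current_ee_pos(),bot.current_contact_force(),bot.current_clock())
save("wrist","w3")
a=cv2.imread("pics/w3.png"); cv2.imwrite("pics/w3z.png",cv2.resize(a,(768,576),interpolation=cv2.INTER_CUBIC))
E
```

```text
[235.49269047 330.44968488]
[402.70494595 328.91973323]
[315.19779139 247.7019924 ]
[ 0.5195801  -0.16311942  0.10226174] [-0.02420645  0.96616355  0.90222645]
[ 0.51973342 -0.16320178  0.10262428] [-0.09094656  0.20547929 -0.41579345]
False 0.16159656699186362
[ 0.51901169 -0.16305683  0.10196559] [-2.43919376 -0.5861598   2.26671473] 5.3333
```

View pics/w3z.png

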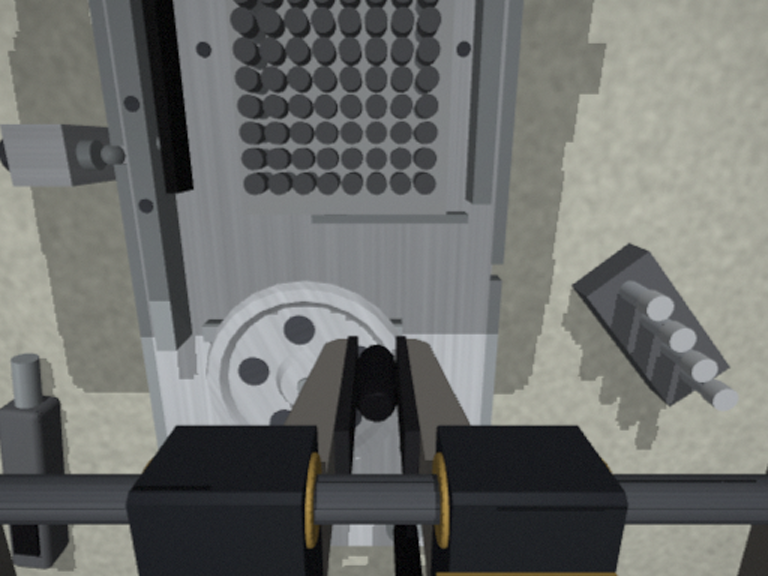

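```bash
cat >> h.py <<'E'
def F(n=5):
    fs=[]
    for _ in range(n): fs.append(bot.current_contact_force())
    return np.mean(fs,0)
def pt(C,ph,r=.032): return np.array([C[0]+r*np.cos(ph),C[1]+r*np.sin(ph),.102])
E
python3 - <<'E'
from h import *
C=(.4905,-.1769); ph=np.radians(25.5)
t=bot.current_clock(); print(F(1),F(1),F(1), bot.current_clock()-t)
for i in range(6):
    ph-=np.radians(12); bot.line_to(pt(C,ph),max_speed=.05)
    f=F(1);e=bot.current_ee_pos(); er=np.array([np.cos(ph),np.sin(ph)]);et=np.array([np.sin(ph),-np.cos(ph)])
    print(round(np.degrees(ph),1),round(bot.current_clock(),2),"Fr %.1f Ft %.1f Fz %.1f"%(f[:2]@er,f[:2]@et,f[2]),"cmd-act mm",((pt(C,ph)-e)*1e3).round(1),round(bot.current_opening(),3))
    if np.linalg.norm(f)>14: break
print(bot.current_ft_torque())
save("wrist","w4");a=cv2.imread("pics/w4.png"); cv2.imwrite("pics/w4z.png",cv2.resize(a,(768,576),interpolation=cv2.INTER_CUBIC))
E
```

```text
[-2.98617392 -1.12710937  2.49984857] [-2.98617392 -1.12710937  2.49984857] [-2.98617392 -1.12710937  2.49984857] 0.0
13.5 5.67 Fr -4.9 Ft -0.0 Fz 2.4 cmd-act mm [0.3 0.6 0.1] 0.157
1.5 5.95 Fr -5.4 Ft 0.5 Fz 4.0 cmd-act mm [0.5 0.4 0.1] 0.157
-10.5 6.23 Fr -6.6 Ft 0.3 Fz 4.2 cmd-act mm [ 0.6 -0.   0.1] 0.162
-22.5 6.52 Fr -5.5 Ft 1.0 Fz 4.5 cmd-act mm [ 0.6 -0.4  0.1] 0.158
-34.5 6.8 Fr -5.5 Ft 1.0 Fz 3.8 cmd-act mm [ 0.4 -0.6  0.1] 0.16
-46.5 7.08 Fr -5.8 Ft 0.3 Fz 3.8 cmd-act mm [ 0.2 -0.8  0.1] 0.157
[ 0.48244567  0.68764822 -0.01425209]
```

View pics/w4z.png

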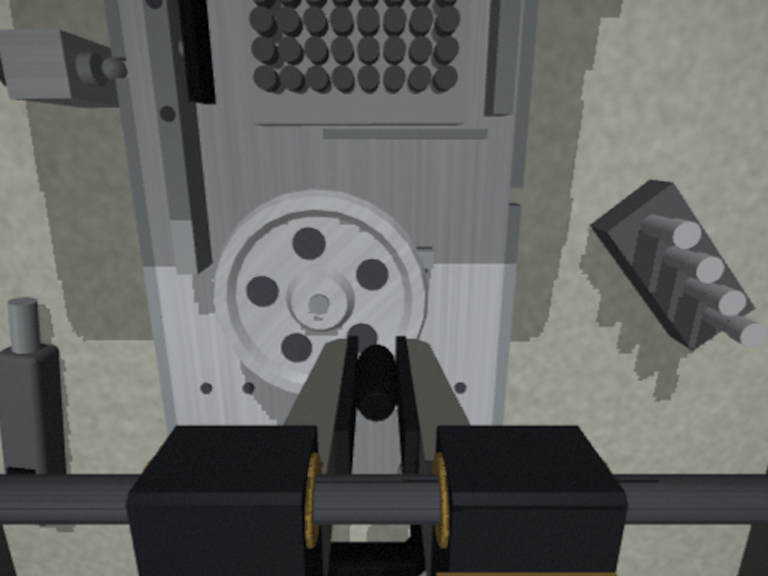

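```bash
cat > turn.py <<'E'
from h import *
import json
def turn(ph,C,r,step,n,speed,ftmax=6):
    for i in range(n):
        ph-=np.radians(step); bot.line_to(pt(C,ph,r),max_speed=speed)
        f=F(1);er=np.array([np.cos(ph),np.sin(ph)]);et=np.array([np.sin(ph),-np.cos(ph)])
        fr,ft=f[:2]@er,f[:2]@et
        e=(bot.current_ee_pos()-pt(C,ph,r))*1e3
        print("%7.1f t%.2f Fr %.1f Ft %.1f Fz %.1f op %.3f lag %.2f"%(np.degrees(ph),bot.current_clock(),fr,ft,f[2],bot.current_opening(),e[:2]@et))
        if abs(ft)>ftmax or abs(fr)>12: print("STOP");break
        C=np.array(C)+np.clip(.3*fr/9e3,-.0004,.0004)*er
    json.dump([ph,list(C),r],open("st.json","w"))
E
python3 - <<'E'
from turn import *
turn(np.radians(-46.5),(.4905,-.1769),.0314,15,14,.06)
save("wrist","w5");a=cv2.imread("pics/w5.png"); cv2.imwrite("pics/w5z.png",cv2.resize(a,(768,576),interpolation=cv2.INTER_CUBIC))
E
```

```text
-61.5 t7.42 Fr -3.1 Ft 0.1 Fz 2.5 op 0.159 lag 0.04
  -76.5 t7.71 Fr -2.3 Ft 1.6 Fz 0.3 op 0.154 lag 0.55
  -91.5 t7.99 Fr -1.5 Ft 0.8 Fz -0.2 op 0.161 lag 0.59
 -106.5 t8.28 Fr 1.3 Ft 1.7 Fz -0.0 op 0.159 lag 0.46
 -121.5 t8.56 Fr 2.3 Ft 1.3 Fz 1.4 op 0.158 lag 0.47
 -136.5 t8.84 Fr 3.5 Ft 1.8 Fz 1.4 op 0.157 lag 0.62
 -151.5 t9.12 Fr 4.7 Ft 2.1 Fz 2.2 op 0.159 lag 0.66
 -166.5 t9.41 Fr 6.5 Ft 0.3 Fz 3.6 op 0.156 lag 0.60
 -181.5 t9.69 Fr 4.3 Ft 0.6 Fz 3.8 op 0.160 lag 0.67
 -196.5 t9.97 Fr 5.4 Ft -0.8 Fz 3.2 op 0.163 lag 0.84
 -211.5 t10.26 Fr 5.3 Ft 0.5 Fz 4.1 op 0.160 lag 0.73
 -226.5 t10.54 Fr 5.5 Ft 1.3 Fz 4.3 op 0.156 lag 0.72
 -241.5 t10.82 Fr 5.3 Ft 1.1 Fz 4.7 op 0.156 lag 0.67
 -256.5 t11.11 Fr 5.2 Ft 1.0 Fz 3.2 op 0.161 lag 0.71
```

View pics/w5z.png

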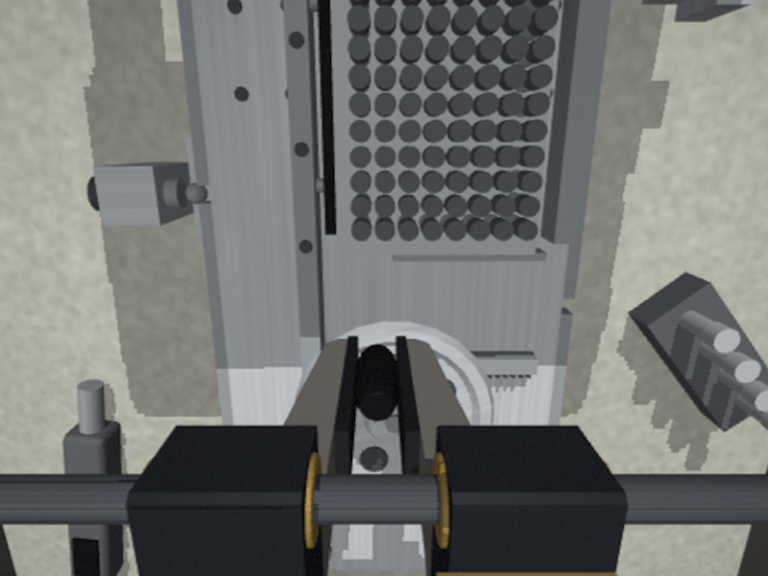

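```bash
python3 - <<'E'
from turn import *
ph,C,r=json.load(open("st.json")); print(C)
turn(ph,C,r,15,13,.06)
save("wrist","w6");a=cv2.imread("pics/w6.png"); cv2.imwrite("pics/w6z.png",cv2.resize(a,(768,576),interpolation=cv2.INTER_CUBIC))
E
```

```text
[0.48923134994652173, -0.17639324038035822]
 -271.5 t11.44 Fr 6.4 Ft 0.9 Fz 1.3 op 0.157 lag 0.75
 -286.5 t11.72 Fr 6.3 Ft 1.7 Fz 0.1 op 0.159 lag 0.87
 -301.5 t12.01 Fr 5.1 Ft 1.7 Fz 0.1 op 0.161 lag 0.82
 -316.5 t12.29 Fr 4.4 Ft 1.4 Fz -1.6 op 0.159 lag 0.83
 -331.5 t12.57 Fr 6.1 Ft 0.3 Fz -2.8 op 0.159 lag 0.92
 -346.5 t12.86 Fr 4.4 Ft -0.2 Fz -3.9 op 0.159 lag 0.88
 -361.5 t13.14 Fr 5.9 Ft -0.8 Fz -3.1 op 0.160 lag 0.54
 -376.5 t13.43 Fr 4.5 Ft -2.8 Fz -2.8 op 0.159 lag 0.38
 -391.5 t13.71 Fr 5.1 Ft -10.4 Fz -2.6 op 0.158 lag -1.75
STOP
```

View pics/w6z.png

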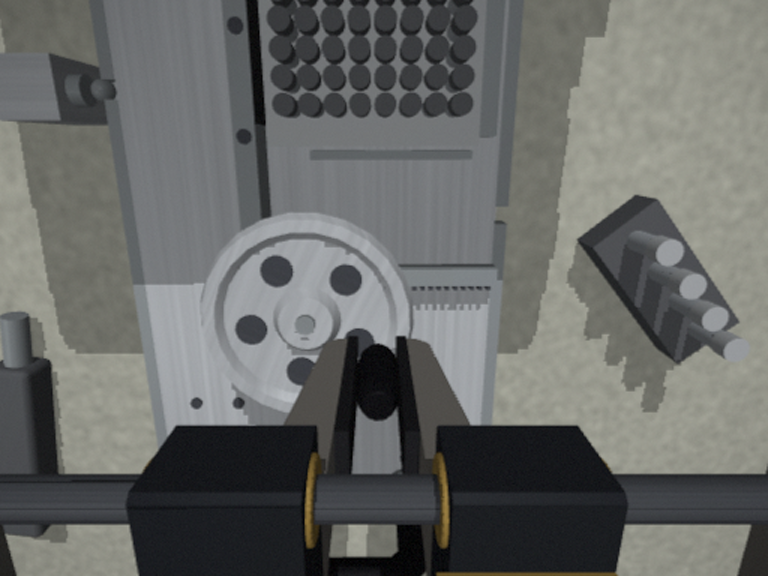

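```bash
python3 -c "
import cv2;a=cv2.imread('pics/w6.png');cv2.imwrite('pics/w6c.png',cv2.resize(a[0:130,150:350],None,fx=4,fy=4,interpolation=2))
a=cv2.imread('pics/w3.png');cv2.imwrite('pics/w3c.png',cv2.resize(a[0:150,150:350],None,fx=4,fy=4,interpolation=2))
"
```

```text
(no output)
```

View pics/w6c.png

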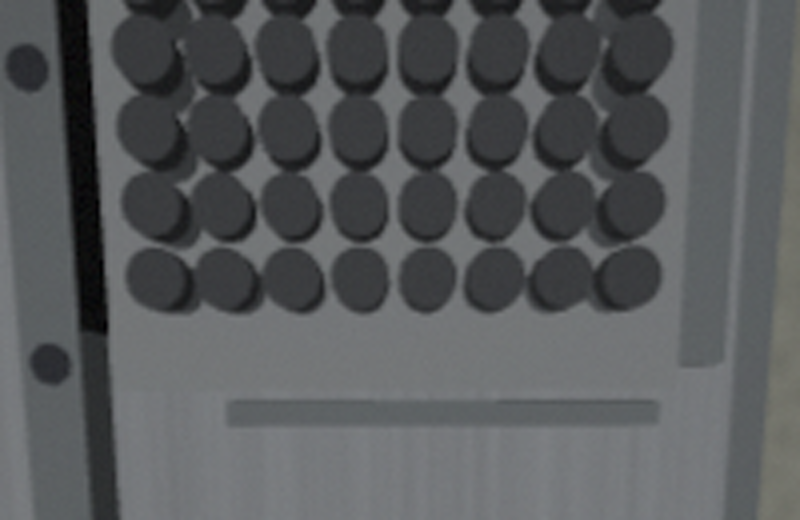

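View pics/w3c.png

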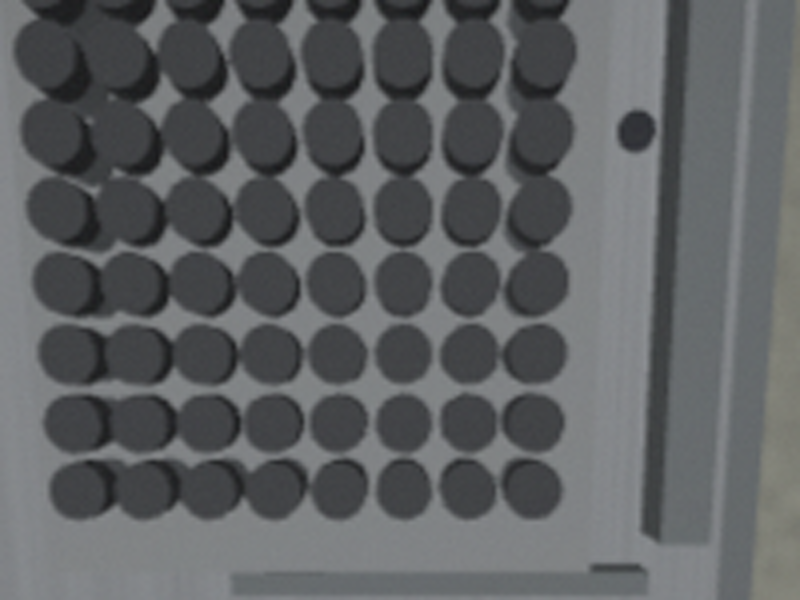

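```bash
python3 - <<'E'
from turn import *
ph,C,r=json.load(open("st.json"))
turn(ph,C,r,2,1,.03,ftmax=30)
print(bot.current_ee_pos())
turn(ph-np.radians(2),C,r,2,1,.03,ftmax=30)
print(bot.current_ee_pos())
E
```

```text
-393.5 t14.01 Fr 4.2 Ft -13.0 Fz -3.1 op 0.164 lag -2.60
[ 0.51805005 -0.19099824  0.1021567 ]
 -395.5 t14.26 Fr 3.6 Ft -14.2 Fz -3.3 op 0.157 lag -3.19
[ 0.51779599 -0.19146061  0.10216481]
```

```bash
python3 - <<'E'
from turn import *
ph,C,r=json.load(open("st.json"))
bot.line_to(pt(C,ph+np.radians(3.5),r),max_speed=.05); print(F(1))
bot.set_gripper(.6); print(bot.current_contact_force(),bot.current_opening())
p=bot.current_ee_pos(); bot.line_to([p[0],p[1],.20],max_speed=.15)
print(bot.current_contact_force(),bot.current_clock())
# to view pose near handle, jaws along bed y, camera towards -x or +x
bot.goto([.488,-.20,.28],down(-.01)); print(bot.current_clock())
save("wrist","w7");a=cv2.imread("pics/w7.png"); cv2.imwrite("pics/w7z.png",cv2.resize(a,(768,576),interpolation=cv2.INTER_CUBIC))
E
```

```text
[ 9.03899213  7.11382981 -2.25871155]
[-0.18445487  0.11512648  0.36443031] 0.6037771319731702
[-0.11321283  0.94401387 -0.09923244] 16.05
16.4833
```

View pics/w7z.png

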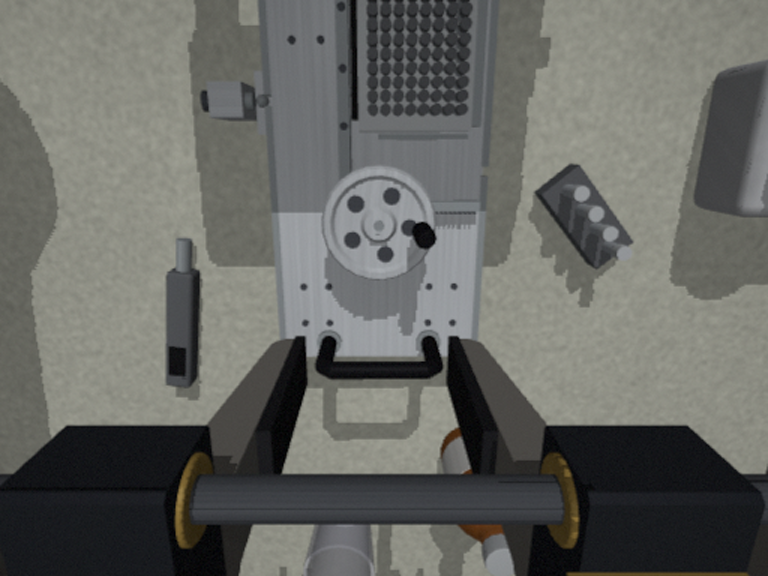

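```bash
python3 - <<'E'
from h import *
import cv2
c=load("w7");g=lambda x,y,z:at_z(c,(x+.5)/1.5-.5,(y+.5)/1.5-.5,z).round(4)
S=g(426,239,.134);W=g(378,222,.093);print(S,W,np.degrees(np.arctan2(*(S-W)[1::-1])))
print("H",g(380,370,.108),"notch",g(485,170,.045))
a=cv2.imread("pics/top0.png");cv2.imwrite("pics/ball.png",cv2.resize(a[150:220,235:340],None,fx=7,fy=7,interpolation=2))
a=cv2.imread("pics/w7.png");cv2.imwrite("pics/w7c.png",cv2.resize(a[60:260,180:340],None,fx=3,fy=3,interpolation=2))
E
```

```text
[ 0.5219 -0.1814  0.134 ] [ 0.4897 -0.1762  0.093 ] -9.173535442281931
H [ 0.4902 -0.2915  0.108 ] notch [ 0.5788 -0.1415  0.045 ]
```

View pics/ball.png

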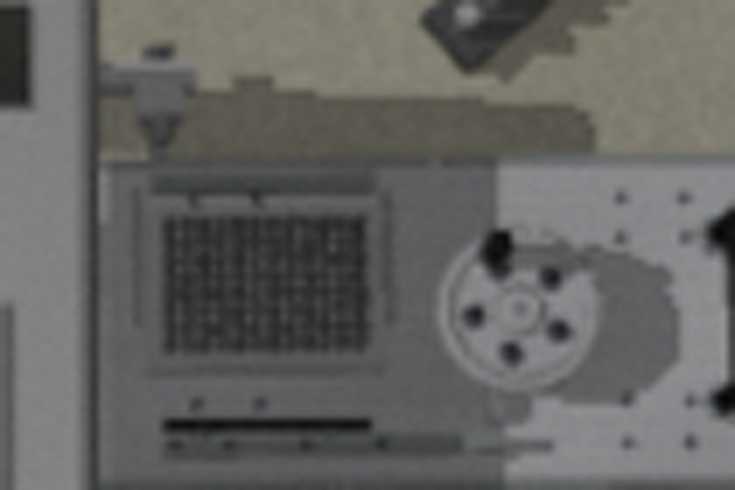

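View pics/w7c.png

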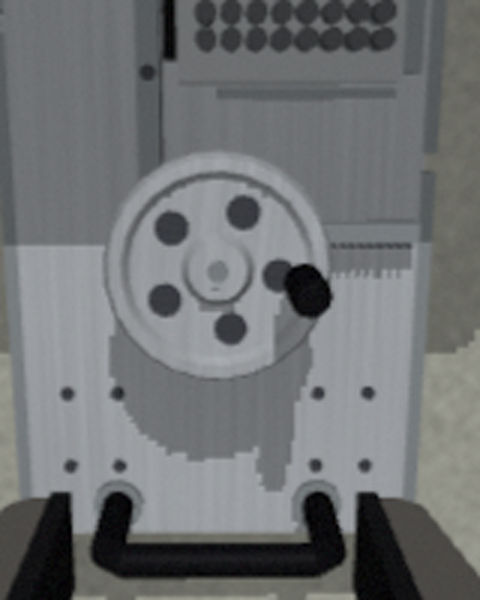

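```bash
python3 - <<'E'
from h import *
t=load("top1")
g=lambda x,y:at_z(t,(x+.5)/7-.5+235,(y+.5)/7-.5+150,.045).round(4)
print("ball",g(158,150),"notch",g(435,160))
rot=down(-.01-np.pi/2)
bot.set_gripper(.6,30)
bot.goto([.490,-.2915,.19],rot); print(bot.current_clock())
bot.line_to([.490,-.2915,.089],max_speed=.12); print(F(1),bot.current_ee_pos())
bot.set_gripper(0.0,30); bot.hold(.2); print(F(1),bot.current_ee_pos(),bot.current_opening()*92,bot.current_clock())
save("wrist","w8");a=cv2.imread("pics/w8.png"); cv2.imwrite("pics/w8z.png",cv2.resize(a,(768,576),interpolation=cv2.INTER_CUBIC))
E
```

```text
ball [0.5885 0.0104 0.045 ] notch [ 0.5805 -0.1397  0.045 ]
18.05
[ 0.37450291  0.24717573 -0.24559544] [ 0.49059793 -0.29201202  0.08996785]
[-0.13301918  1.59395884  1.31721175] [ 0.49001498 -0.29129177  0.08901886] 12.995634726847392 19.9583
```

View pics/w8z.png

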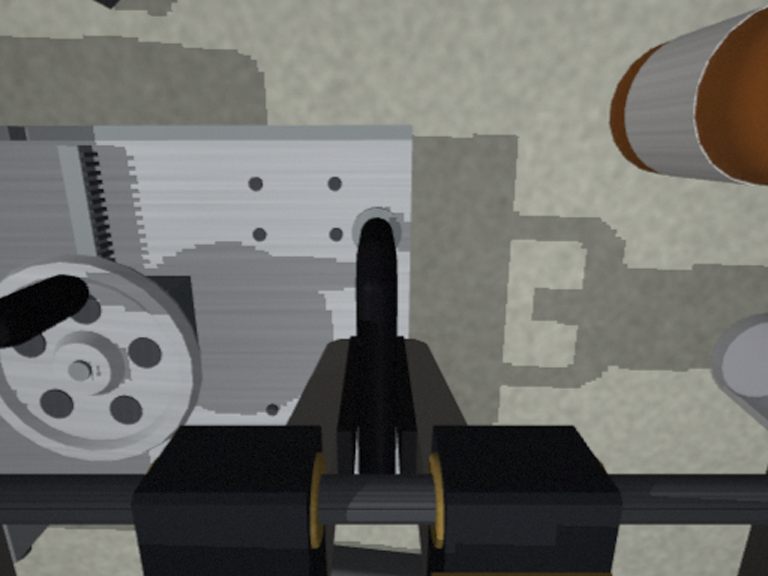

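```bash
cat >> h.py <<'E'
P0=np.array([.490,-.2913,.089]); D=np.array([.01,1,0])
def slide(s,sp):
    bot.line_to(P0+s*D,max_speed=sp); f=bot.current_contact_force(); e=bot.current_ee_pos()
    print("s %.4f t%.2f F %s act_s %.4f dx %.1fmm"%(s,bot.current_clock(),f.round(1),e[1]-P0[1],(e[0]-P0[0]-s*D[0])*1e3)); return f
E
python3 - <<'E'
from h import *
for s,v in ((.004,.02),(.01,.04),(.04,.06),(.07,.06),(.1,.06),(.125,.06),(.135,.04)):
    f=slide(s,v)
    if np.linalg.norm(f)>25: break
save("wrist","w9");a=cv2.imread("pics/w9.png"); cv2.imwrite("pics/w9z.png",cv2.resize(a,(768,576),interpolation=cv2.INTER_CUBIC))
E
```

```text
s 0.0040 t20.37 F [-0.4 -6.8 -4.1] act_s 0.0016 dx 0.0mm
s 0.0100 t20.67 F [-0.5 -1.6 -0.1] act_s 0.0097 dx -0.0mm
s 0.0400 t21.32 F [-0.4  1.   1.7] act_s 0.0407 dx -0.1mm
s 0.0700 t21.97 F [-1.1  1.1  2.7] act_s 0.0704 dx -0.1mm
s 0.1000 t22.62 F [-1.1  1.   3.1] act_s 0.1004 dx -0.1mm
s 0.1250 t23.18 F [-2.5  1.4  2.7] act_s 0.1255 dx -0.2mm
s 0.1350 t23.58 F [-4.2  0.9  3.8] act_s 0.1354 dx -0.2mm
```

View pics/w9z.png

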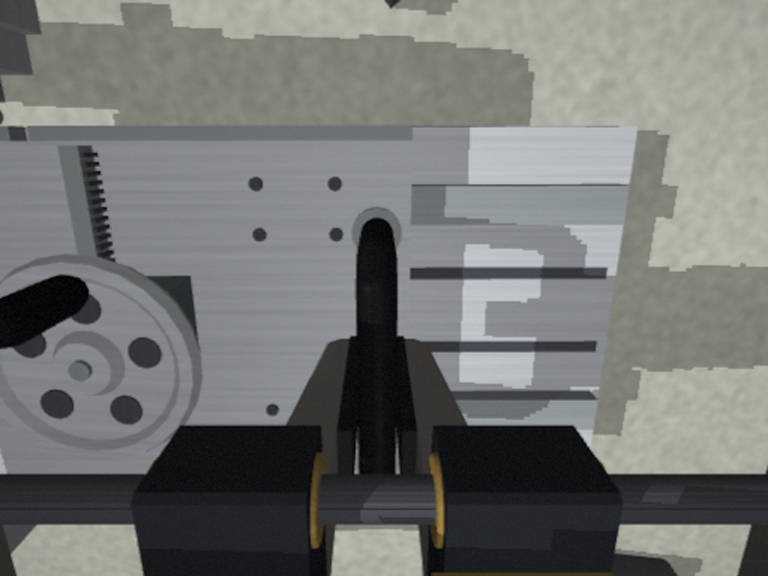

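```bash
python3 - <<'E'
from h import *
for s in np.arange(.1365,.160,.0015):
    f=slide(s,.02)
    if f[1]>3.5 or f[1]<-5.5: break
save("wrist","w10");a=cv2.imread("pics/w10.png"); cv2.imwrite("pics/w10z.png",cv2.resize(a[60:120,0:80],None,fx=8,fy=8,interpolation=cv2.INTER_CUBIC))
E
```

```text
s 0.1365 t23.88 F [-3.8 -1.1  4. ] act_s 0.1364 dx -0.2mm
s 0.1380 t24.13 F [-3.6 -1.3  4.5] act_s 0.1380 dx -0.2mm
s 0.1395 t24.38 F [-5.1 -0.3  4.1] act_s 0.1396 dx -0.2mm
s 0.1410 t24.63 F [-4.7 -0.3  3.6] act_s 0.1411 dx -0.2mm
s 0.1425 t24.88 F [-5.5 -0.8  4.4] act_s 0.1426 dx -0.2mm
s 0.1440 t25.13 F [-5.2 -1.4  4.2] act_s 0.1442 dx -0.2mm
s 0.1455 t25.38 F [-5.   1.2  5.1] act_s 0.1460 dx -0.2mm
s 0.1470 t25.63 F [-5.8  1.6  6.1] act_s 0.1478 dx -0.1mm
s 0.1485 t25.88 F [-4.8  2.3  6.7] act_s 0.1496 dx -0.2mm
s 0.1500 t26.13 F [-4.8 -0.3  4.8] act_s 0.1503 dx -0.2mm
s 0.1515 t26.38 F [-5.3 -3.7  4. ] act_s 0.1508 dx -0.2mm
s 0.1530 t26.63 F [-5.2 -6.6  2.6] act_s 0.1515 dx -0.2mm
```

View pics/w10z.png

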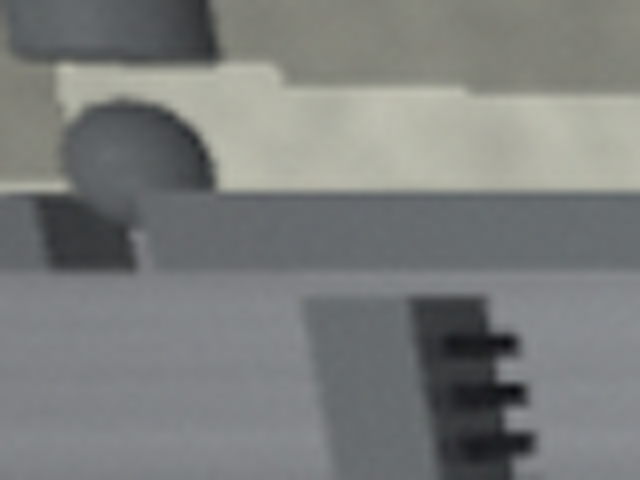

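```bash
python3 - <<'E'
from h import *
bot.line_to(P0+.1503*D+[-.0005,0,0],max_speed=.02); bot.hold(.5)
print(F(1),bot.current_ee_pos()-P0,bot.current_opening()*92,bot.current_clock())
save("wrist","w11");a=cv2.imread("pics/w11.png"); cv2.imwrite("pics/w11z.png",cv2.resize(a[60:120,0:80],None,fx=8,fy=8,interpolation=cv2.INTER_CUBIC))
save("top","t11");a=cv2.imread("pics/t11.png");cv2.imwrite("pics/t11z.png",cv2.resize(a[60:260,160:420],None,fx=3,fy=3,interpolation=2))
save("scene","s11");a=cv2.imread("pics/s11.png");cv2.imwrite("pics/s11z.png",cv2.resize(a[100:260,120:340],None,fx=3.5,fy=3.5,interpolation=2))
E
```

```text
[-0.16730499 -2.44775964  0.65737611] [1.27811074e-03 1.50223903e-01 2.20937937e-05] 13.035180530906981 27.475
```

View pics/w11z.png

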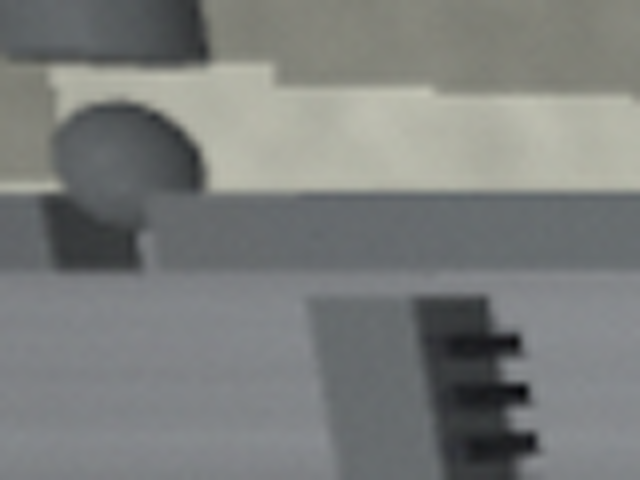

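View pics/t11z.png

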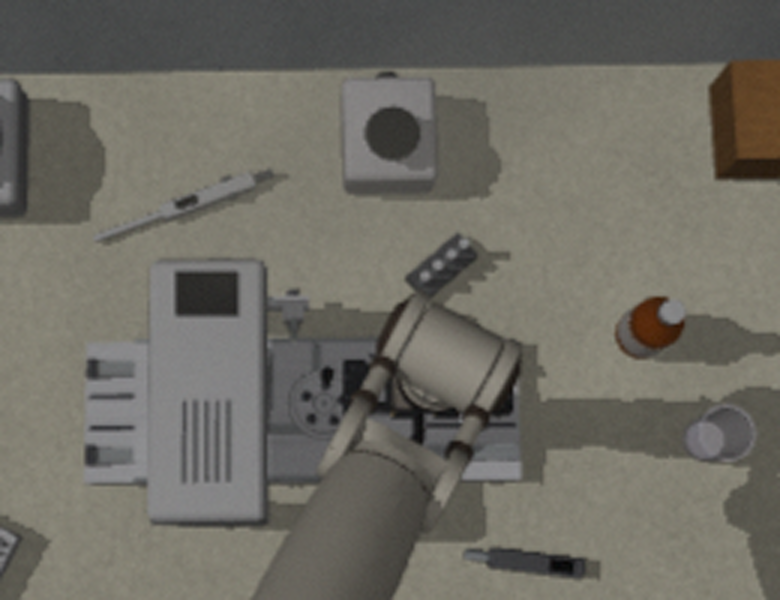

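View pics/s11z.png

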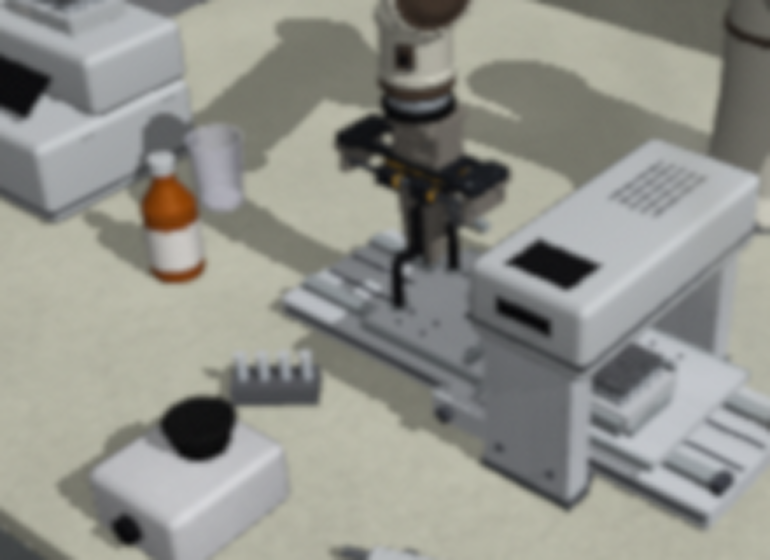

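```bash
python3 - <<'E'
from h import *
bot.hold(.2);print(F(1),bot.current_ee_pos()-P0)
for s in (.1498,.1493,.1488,.1493,.1498,.1500):
    bot.line_to(P0+s*D+[-.0005,0,0],max_speed=.02); bot.hold(.3)
    print(s,F(1).round(1),((bot.current_ee_pos()-P0)*1e3).round(2),round(bot.current_clock(),2))
c=save("wrist","w12");a=cv2.imread("pics/w12.png"); cv2.imwrite("pics/w12z.png",cv2.resize(a[60:120,0:80],None,fx=8,fy=8,interpolation=cv2.INTER_CUBIC))
H=bot.current_ee_pos()
for dy in (.146,.150,.154):
  print([(((proj(c,[H[0]+x,H[1]+dy,z])-[0,60])*8+3.5).round(0)) for x,z in ((.088,.05),(.088,.040),(.095,.045))])
E
```

```text
[ 1.47320262 -1.63437485 -0.76149672] [1.26747136e-03 1.50248212e-01 4.18294818e-05]
0.1498 [3.1 1.7 0.3] [1.2100e+00 1.5011e+02 2.0000e-02] 28.38
0.1493 [3.2 3.4 0.3] [1.200e+00 1.497e+02 1.000e-02] 28.93
0.1488 [3.7 4.2 0.8] [  1.18 149.44  -0.  ] 29.48
0.1493 [3.6 3.5 0.4] [1.1800e+00 1.4947e+02 2.0000e-02] 30.02
0.1498 [ 4.4  0.7 -2.6] [1.170e+00 1.496e+02 5.000e-02] 30.57
0.15 [ 4.6  0.1 -2.3] [1.180e+00 1.497e+02 6.000e-02] 31.12
[array([128., 221.]), array([214., 224.]), array([153., 130.])]
[array([ 77., 222.]), array([166., 225.]), array([103., 131.])]
[array([ 26., 222.]), array([117., 225.]), array([ 52., 131.])]
```

View pics/w12z.png

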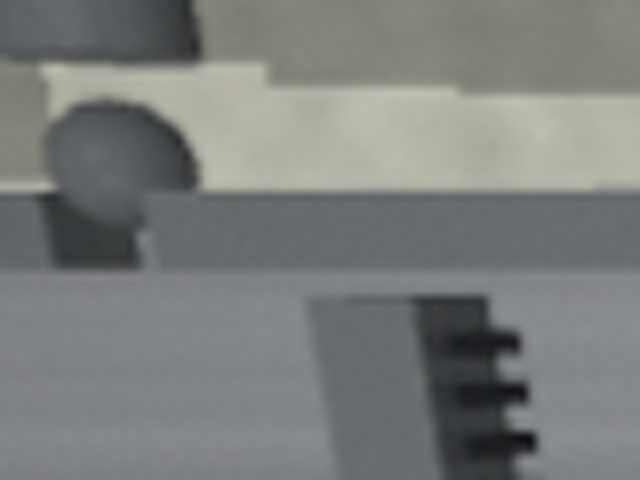

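```bash
python3 - <<'E'
from h import *
a=cv2.imread("pics/w8.png")[80:220,40:140].astype(int);b=cv2.imread("pics/w12.png")[80:220,40:140].astype(int)
cv2.imwrite("pics/cmp.png",cv2.resize(np.hstack([cv2.imread("pics/w8.png")[80:310,0:200],cv2.imread("pics/w12.png")[80:310,0:200]]),None,fx=2,fy=2))
print(bot.current_opening()*92,bot.current_contact_force(),bot.current_clock())
E
```

```text
13.036213202687119 [ 4.02489993 -0.53451043 -2.30670127] 31.175
```

View pics/cmp.png

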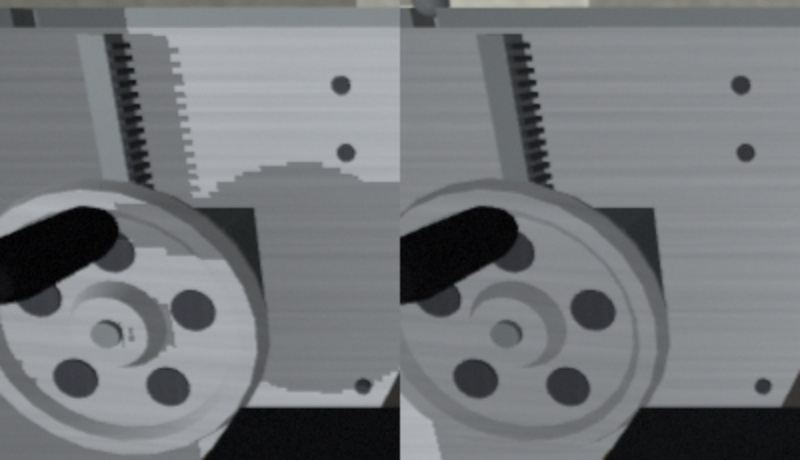

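The wheel, spinner and pinion bar sit at the same pixels before the slide (left) and after it (right), so the clamp has not moved. The ball is in the notch.

```bash
python3 -c "
from workcell import bot
bot.job_done(); print(bot.current_clock(), bot.current_contact_force(), bot.current_opening()*92)"
```

```text
the job is handed in; nothing more can be done
the job is handed in; nothing more can be done
```

The job is handed in at about 31 s of the 72 s. The rack is clamped, the carriage is in the notch, and the gripper still holds the handle.

**Clamping:**
- I wound the spinner about 417° clockwise (about 7.3 rad) until the wheel stopped hard at about 14 N. That is less than 9.8 rad, so I took it that the wheel did not start at zero.
- The wrist picture shows the rack flush and parallel against the fence. After I let go, the wheel sprang back by about 0.3 rad, as described.
- The rack itself was mostly hidden under the portal at the end. I confirmed the clamp from the wheel, spinner and jaw pinion, which had not moved during the slide.

**Slide and notch:**
- I gripped the bow handle at 30 N and slid the carriage 150 mm.
- The force showed the detent clearly: it pulled in from 146 mm, was neutral at about 150 mm, then resisted at up to 6.6 N. I backed off to the neutral point.
- The last picture shows the ball in the notch, centred to within about 0.3 mm.

**Last readings:** along the travel about -0.5 N, sideways about 4 N, gripper closed on the bar at 13.0 mm (nominal 14). The 4 N sideways load is a slight sideways strain between arm and carriage that I left in place.

In the last overhead and scene views the bystanders I could see had not moved. I did not check the spare rack and the cap tray separately. I took no readings after hand-in because the interface closes then.

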